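# Fit the square-hood nozzle to the hot-air handpiece

## Robot

A 6-joint arm with a two-finger parallel gripper is mounted at the origin on the work surface. World frame = base frame: x ahead of the robot, y to its left, z up, the work surface at z = 0. Lengths are in m, angles in rad, forces in N, time in s.
With the tool pointing down it reaches from about 0.35 to 0.975 m from the base axis. Payload 4.9 kg.
Tool frame: the origin (TCP) lies at the very end of the fingers, on their centre line; the grasp point (between the pads) lies 19 mm behind it; z points along the fingers, y is the line along which they close (so a half turn about z gives the same grasp; the last joint's range is limited). The gripper opens to 85 mm and grips with 20 to 120 N. Pads are 22 mm wide; open, the fingers measure 114 mm over their backs; the gripper's body (76 mm by 85 mm) begins 54 mm behind the grasp point. The pads swing forward as they close: fully open they stand 13 mm farther back than shut.
Start: joints at [1.019, 0.053, 1.613, -0, 1.476, -0.119], TCP at [0.262, 0.567, 0.202] pointing down, gripper open.
Joint ranges: [-3.01, 3.01], [-1.01, 2.22], [0.06, 2.58], [-1.02, 4.17], [0.09, 2.62], [-3.14, 3.14]. Speed limits (rad/s): [2.57, 2.57, 3.14, 3.14, 3.14, 3.14].

## Interface

Orientations are given as a rotation vector (axis times angle).
In Python, from station import get_obs, get_image, get_calibration, finish_job gives the robot as it stands.
- The arm moves only by the tool servo_tool, never from a script. Its argument "increments" is a list of rows, each a list of 5 numbers: the opening, from 0 (shut) to 1 (fully open), then the shift along the tool's x, y, z in mm, then the turn about the tool's z in degrees. In form: [[jaw, tx, ty, tz, spin], ...]. A call has 1 to 12 rows; each row shifts and turns the commanded pose from where the row before left it, along the tool's axes as they then stand; what a row does not reach is not made up. A row lasts 1/8 s, in which the tool goes at most 62.5 mm and 10.7 degrees, less where a joint would pass 70% of its speed; a pose out of reach is approached as far as the arm can. A call is refused whole if a number of a shift passes 62.5 or a number of a turn 10.7, either way. A call with a gripper value outside its range is refused whole. The fingers move at their own pace and stop on an object; "force" is the grip in N (left out, the last holds). Time passes only in rows, so rows that do not move let the fingers close. It gives the time, the measured TCP pose, the force, the opening and the grip force at its end, in the units of the state.
- get_obs(): the state, without advancing time (a new reading comes with each control period).
- get_image(name): name is "scene" or "side" or "wrist"; returns the picture (384x512x3 uint8, red, green, blue); there is no depth.
- get_calibration(name): a dict with "fx", "fy", "cx", "cy" (pixels), "R" (3x3) and "t" (3): a world point X has camera coordinates R X + t; the wrist camera has in their place "mount" (4x4, takes a point from camera to tool coordinates, whose origin is the TCP and whose axes are the flange's). Camera axes: x right, y down, z forward; pixel columns grow to the right and rows downward; lengths in m; the calibration is good to about 2 mm. A picture is of the moment at which its call begins: read the wrist's pose just before it. get_calibration takes no time and is no camera call.
- finish_job(): hands the job in; it is judged then, once.
The state is a dict: "t": time; "q": joint angles; "dq": joint speeds; "effort": joint torques, N m; "tool_pos": TCP position; "tool_rot": TCP orientation; "contact_force": force on the tool from outside, world axes, zero at the start; "wrist_torque": the same for the moment, N m; "opening": finger opening in m; "grip_force": force on a finger pad.
Only numpy, scipy, OpenCV 4.12 (cv2) and the standard library are available. Lean on these libraries where they do the work, as an engineer would, in place of code of your own. Each camera call takes 0.05 s, during which the arm holds its last target. There are 200 camera calls.

## Task

Get the hot-air handpiece ready for chip work: take the square-hooded nozzle that lies on the mat, stand it upright on the mat on its round collar and let go of it, then take it again by the hood from straight above and slide the collar down over the upright barrel of the handpiece until it is fully home on the black shoulder. Keep hold of it until it is home rather than letting it drop down the barrel, leave the hood's sides parallel to the sides of the stand's square foot, let go, and leave everything else on the bench where it is.

Things in the scene. Friction and masses are not known exactly. Their poses are not given: they have to be found in the camera images.
- nozzle: Plain steel hot-air nozzle, 100 mm long, 0.13 kg, lying on the mat. One end: round collar, a tube 45 mm outside, 37 mm inside, 50 mm deep. Other end, roughly towards the robot: square hood 46 x 46 mm, 49 mm long, open. Origin on the centre line, 50 mm from either end. x: along it from collar to hood (up when standing); y, z: square to the hood's flat sides (z up at the start).
- nozzle_mouth (a point): Centre of the open rim of the nozzle's round collar, 50 mm from the nozzle's origin along its -x. When the nozzle is home this point lies at the shoulder point.
- nozzle_hood (a point): Centre of the nozzle's square hood, on the centre line, 28 mm from the nozzle's origin along its +x (78 mm from the collar rim, 22 mm from the hood's open end): a good place to grip, across two flat sides 46 mm apart.
- stand: Fixed stand holding the hot-air handpiece upright: dark steel foot 100 x 100 x 25 mm, grey socket, black handpiece (up to 50 mm diameter) ending in a flat shoulder, then a bare steel barrel of 34 mm diameter, 45 mm long, tip tapered to 28 mm over 5 mm. Origin: centre of the foot's underside, on the mat; z up, x and y along the foot's sides. Shoulder 120 mm, barrel top 165 mm above it.
- shoulder (a point): Centre of the handpiece's black shoulder, on the barrel's axis at the foot of the barrel; the collar rim rests here when home. Axes as the stand's.
- barrel_tip (a point): Centre of the top of the barrel, 45 mm above the shoulder.
- round_nozzle: Another plain steel nozzle, with a slim round spout, 100 mm tall, 45 mm collar, standing upright on the mat. Not to be used. Origin: centre of its underside.
- flux_bottle: White plastic bottle, 36 mm diameter, 100 mm tall, standing. Leave alone. Origin: centre of its underside.
- paste_jar: Low white jar, 56 mm diameter, 38 mm tall. Leave alone. Origin: centre of its underside.
- solder_reel: Grey reel, 64 mm diameter, 44 mm tall, standing on its flange. Leave alone. Origin: centre of its underside.
- brush: Flat brush 170 mm long, lying along its x. Leave alone. Origin: underside, near its middle.
- tweezers: Dark steel tweezers 140 mm long and 8 mm high, lying along their x. Leave alone. Origin: underside, near their middle.
- mat: Dark rubber mat 580 x 980 mm, fixed, its top 4 mm above the table top (z = 0.004). Everything named above stands on it. Origin: centre of its underside.
Not all that is in view belongs to the job. Leave any green look-alike of the nozzle alone.

How it is judged:
By the outcome, as a careful person would: the job done as asked, in the order asked, and still so for the second after the job is handed in, with the robot touching nothing.
It also fails if it takes over 64 s, if anything falls off the work surface, if the arm or the gripper's body presses on something with over 40 N, if the wrist force passes 120 N, or if a joint passes its speed limit or range.

## Working session

There is one attempt and no reset: what is moved stays moved. The work goes in short steps, Python scripts to look and compute and a tool call to move; the robot and the scene stay as the last step left them, time stands still between calls to the robot, and variables do not carry over. Pictures are saved under pics/ and viewed, at most 10 in all, crops included, and the job is handed in when it is done.

Besides the shell and the picture viewer there is one more tool, called after "Emit:" by a JSON object that holds its "api" and its "payload", one argument or row to a line. servo_tool: Moves the arm, as the interface text tells. Its arguments: {"type":"object","properties":{"increments":{"type":"array"},"force":{"type":"number"}},"required":["increments"]}

```bash
ls; mkdir -p pics
cat > h.py <<'E'
import numpy as np, cv2
from station import get_obs,get_image,get_calibration,finish_job
from scipy.spatial.transform import Rotation as Rn
def save(n,im): cv2.imwrite(f'pics/{n}.png',cv2.cvtColor(im,cv2.COLOR_RGB2BGR))
def cam(name,obs=None):
    c=get_calibration(name)
    if name=='wrist':
        T=np.eye(4);T[:3,:3]=Rn.from_rotvec(obs['tool_rot']).as_matrix();T[:3,3]=obs['tool_pos']
        M=T@np.array(c['mount']);R=M[:3,:3].T;t=-R@M[:3,3]
    else: R=np.array(c['R']);t=np.array(c['t'])
    K=np.array([[c['fx'],0,c['cx']],[0,c['fy'],c['cy']],[0,0,1]])
    return K,R,t
def ray(C,uv):
    K,R,t=C; d=R.T@np.linalg.inv(K)@np.array([uv[0],uv[1],1.]); return -R.T@t,d/np.linalg.norm(d)
def onz(C,uv,z):
    o,d=ray(C,uv); return o+d*(z-o[2])/d[2]
def tri(C1,u1,C2,u2):
    o,d=ray(C1,u1);p,e=ray(C2,u2)
    s=np.linalg.lstsq(np.stack([d,-e],1),p-o,rcond=None)[0]
    a=o+s[0]*d;b=p+s[1]*e; return (a+b)/2,np.linalg.norm(a-b)
def proj(C,X):
    K,R,t=C; x=K@(R@np.asarray(X,float)+t); return x[:2]/x[2]
E
python3 - <<'E'
from h import *
o=get_obs();print(o)
ims=[get_image(n) for n in('scene','side','wrist')]
for n,i in zip(('scene','side','wrist'),ims): save(n+'0',i)
m=np.vstack([np.hstack(ims[:2])]);save('both',cv2.resize(m,(800,300),interpolation=cv2.INTER_AREA))
for n in('scene','side'):
    K,R,t=cam(n);print(n,-R.T@t,R[2])
E
```

```text
pics
{'t': 0.0, 'q': array([ 1.01901701e+00,  5.33238301e-02,  1.61428110e+00,  7.81813524e-06,
        1.47598862e+00, -1.19007500e-01]), 'dq': array([-0.0001456 , -0.00061218,  0.00111293,  0.00094372, -0.0008918 ,
       -0.00022444]), 'effort': array([ 2.39480774e-03, -3.93650222e+01, -3.70191729e+01,  7.90890749e-05,
        6.76621363e-03,  1.64208154e-05]), 'tool_pos': array([0.26176493, 0.56680227, 0.20089125]), 'tool_rot': array([-6.74361650e-01, -3.06767800e+00,  2.96323492e-03]), 'contact_force': array([ 0.10488299, -0.32871749, -0.57918187]), 'wrist_torque': array([-0.01505549, -0.03952383, -0.00109767]), 'grip_force': 0.0, 'opening': 0.08512782794662756}
scene [ 0.99550676 -0.03337125  0.87455604] [-0.54199617 -0.02245742 -0.84008084]
side [-0.16020049 -0.68867848  0.61610971] [ 0.62312917  0.62063602 -0.47594219]
```

View pics/scene0.png

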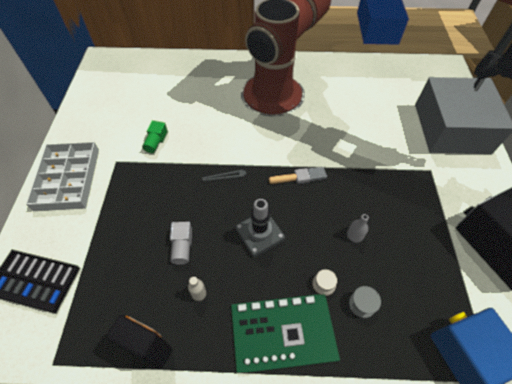

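View pics/side0.png

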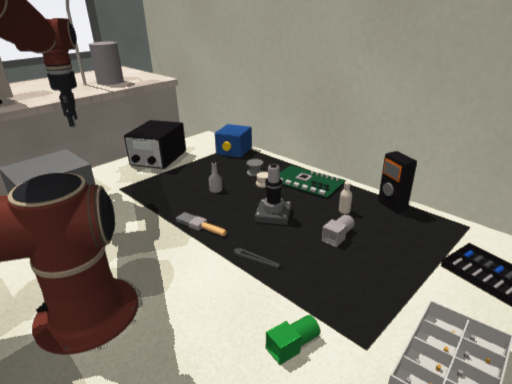

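The scene view shows three candidates:
- A grey nozzle lies at scene (180,242) and side (338,230), hood towards the robot.
- A green look-alike is off the mat at scene (154,136).
- The slim round nozzle stands at scene (358,228).

The grey lying one with the square hood fits the description. The stand is at scene (260,225), side (273,200). I'll confirm with an enlarged crop.

Run:
```python
import cv2,numpy as np
a=cv2.imread('pics/scene0.png')[185:275,150:300];b=cv2.imread('pics/side0.png')[150:255,240:370]
a=cv2.resize(a,(800,480),interpolation=cv2.INTER_CUBIC)[:, :430]
s=cv2.imread('pics/scene0.png')[190:275,155:290]; s=cv2.resize(s,None,fx=2.95,fy=2.95,interpolation=cv2.INTER_CUBIC)
b=cv2.resize(b,None,fx=3,fy=3,interpolation=cv2.INTER_CUBIC)
c=np.zeros((320,800,3),np.uint8);c[:s.shape[0],:s.shape[1]]=s[:320];c[:b.shape[0],405:405+b.shape[1]]=b[:320]
cv2.imwrite('pics/crop.png',c)
```

```text
(no output)
```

View pics/crop.png

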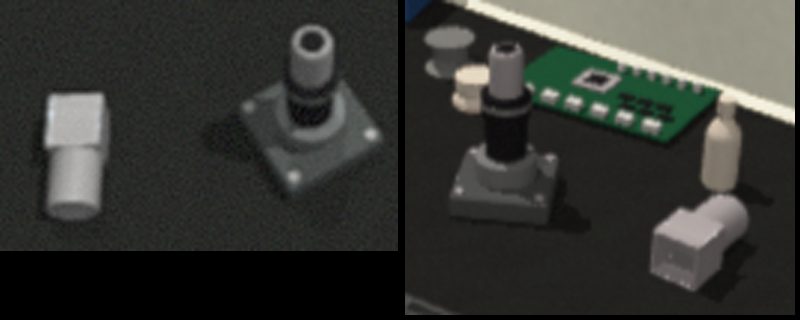

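The crop confirms it: a grey lying nozzle with its open square hood towards the robot, and the stand with its foot rotated. Now a rough measurement.

Run:
```python
from h import *
S=cam('scene');D=cam('side')
f=lambda u,v:(155+u/2.95-.3,190+v/2.95-.3)
g=lambda u,v:(240+(u-405)/3-.3,150+v/3-.3)
P=[onz(S,f(*p),.05) for p in((47,95),(104,95),(102,148),(45,147))]
print(np.round(P,4),np.mean(P,0))
print('tip',tri(S,f(313,40),D,g(508,47)), onz(S,f(313,40),.169))
F=[onz(S,f(*p),.029) for p in((241,107),(293,192),(382,140))];print(np.round(F,4),(F[0]+F[2])/2)
for a in P:print(proj(D,a))
for n in (cam('wrist',get_obs()),): print(get_calibration('wrist'))
for nm,uv in dict(round=(358,240),bottle=(198,297),jar=(324,290),tw=(224,175),brush=(298,177)).items(): print(nm,onz(S,uv,.004))
```

```text
[[ 0.5631 -0.2681  0.05  ]
 [ 0.5613 -0.2169  0.05  ]
 [ 0.6133 -0.2117  0.05  ]
 [ 0.6141 -0.2615  0.05  ]] [ 0.5879442  -0.23957444  0.05      ]
tip (array([ 0.57136883, -0.03185539,  0.17193179]), np.float64(0.0020167602145488143)) [ 0.56887952 -0.03104414  0.169     ]
[[ 0.5581 -0.0947  0.029 ]
 [ 0.6394 -0.0443  0.029 ]
 [ 0.5867  0.0337  0.029 ]] [ 0.57241354 -0.0304603   0.029     ]
[338.45723103 233.73334747]
[321.94311314 226.61367895]
[331.38747832 218.31558406]
[346.9598861 224.8906104]
{'fx': 286.3147802268125, 'fy': 286.3147802268125, 'cx': 254.93043328799808, 'cy': 196.59895235853782, 'mount': array([[-1.82816787e-04, -9.61584909e-01, -2.74507613e-01,
         6.96231622e-02],
       [ 9.99998380e-01, -6.67288325e-04,  1.67149424e-03,
         3.12246909e-04],
       [-1.79045936e-03, -2.74506862e-01,  9.61583474e-01,
        -1.71318095e-01],
       [ 0.00000000e+00,  0.00000000e+00,  0.00000000e+00,
         1.00000000e+00]])}
round [0.57597803 0.23537675 0.004     ]
bottle [ 0.74540543 -0.17930397  0.004     ]
jar [0.71656312 0.1333412  0.004     ]
tw [ 0.37256348 -0.14493859  0.004     ]
brush [0.3721271  0.08001603 0.004     ]
```

Emit:
{"api": "servo_tool", "payload": {
  "increments": [
    [1,0,0,-34,-8.4],
    [1,0,0,-33,-8.4],
    [1,0,0,-33,-8.4],
    [1,-10,-30,0,0],
    [1,-20,-40,0,0],
    [1,-26,-50,0,0],
    [1,-26,-50,0,0],
    [1,-26,-50,0,0],
    [1,-26,-50,0,0],
    [1,-26,-50,0,0],
    [1,-26,-50,0,0]
  ],
  "force": 20
}}

```text
t: 1.52
tool_pos: [0.4511, 0.1969, 0.3019]
tool_rot: [-0.011, 3.141, 0.0]
contact_force: [0.4, 0.7, -0.4]
opening: 0.0855
grip_force: 0.0
```

Emit:
{"api": "servo_tool", "payload": {
  "increments": [
    [1,-26,-50,0,0],
    [1,-26,-50,0,0],
    [1,-26,-50,0,0],
    [1,-26,-50,0,0],
    [1,-26,-50,0,0],
    [1,-10,-50,0,0],
    [1,0,-20,0,0],
    [1,0,0,0,0]
  ]
}}

```text
t: 2.52
tool_pos: [0.5926, -0.1209, 0.3016]
tool_rot: [0.008, -3.141, -0.001]
contact_force: [0.1, -0.3, -0.5]
opening: 0.0855
grip_force: 0.0
```

Run:
```python
from h import *
o=get_obs();im=get_image('wrist');save('w1',im);np.save('w1.npy',np.r_[o['tool_pos'],o['tool_rot']]);print(o['t'],o['q'],o['tool_pos'],o['tool_rot'],o['contact_force'])
save('w1v',cv2.resize(im,(800,600),interpolation=cv2.INTER_CUBIC))
```

```text
2.525 [-3.24514813e-01 -3.38261887e-02  1.53630234e+00  4.56101369e-04
  1.64022494e+00 -1.90053075e+00] [ 0.59262119 -0.12092796  0.30161563] [ 8.24586376e-03 -3.14067813e+00 -1.23594948e-03] [ 0.07892584 -0.29325953 -0.4790024 ]
```

View pics/w1v.png

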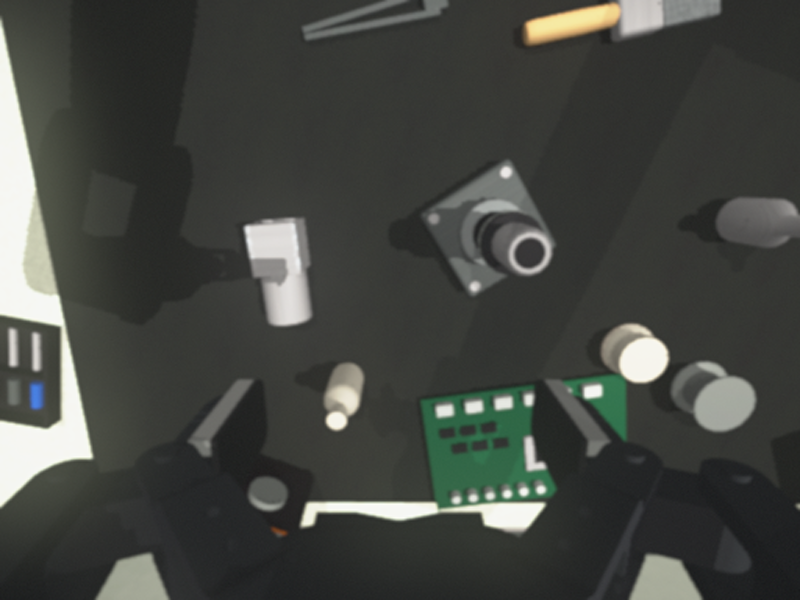

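Wrist view (800x600):
- Nozzle hood top face at (278,248), its collar towards (290,320).
- Barrel tip ring at (530,252).
- Foot corners at (508,161), (421,214), (475,296), (553,245).

Next I'll measure these properly.

```bash
cat >> h.py <<'E'
def camp(v):
    return cam('wrist',dict(tool_pos=v[:3],tool_rot=v[3:]))
E
python3 - <<'E'
from h import *
im=cv2.imread('pics/w1.png');v=np.load('w1.npy');W=camp(v);S=cam('scene')
hsv=cv2.cvtColor(im,cv2.COLOR_BGR2HSV);g=im.max(2)
def cnt(box,th,big=True):
    x0,y0,x1,y1=box;m=(g[y0:y1,x0:x1]>th).astype(np.uint8)
    c,_=cv2.findContours(m,cv2.RETR_EXTERNAL,cv2.CHAIN_APPROX_NONE,offset=(x0,y0));return sorted(c,key=cv2.contourArea)[::-1]
c=cnt((150,130,210,215),85)[0]
print('noz',cv2.contourArea(c),cv2.minAreaRect(c),cv2.approxPolyDP(c,2.5,True)[:,0].tolist())
for th in(120,150,180):
    c=cnt((315,138,365,185),th)[0];print('tip',th,cv2.fitEllipse(c),cv2.contourArea(c))
    e=cv2.fitEllipse(c)[0]
print(onz(W,e,.169),tri(W,e,S,(260.8,203.3)))
k=.64
F=[onz(W,(a*k,b*k),.029) for a,b in((508,161),(421,214),(475,296),(553,245))]
print(np.round(F,4));print('c',(F[1]+F[3])/2,(F[0]+F[2])/2)
for i in range(4):
    d=F[(i+1)%4]-F[i];print(np.linalg.norm(d),np.degrees(np.arctan2(d[1],d[0]))%90)
Q=[onz(W,(a*k,b*k),.029) for a,b in((505,172),(434,218),(475,286))]
for i in range(2):
    d=Q[i+1]-Q[i];print('screw',np.linalg.norm(d),np.degrees(np.arctan2(d[1],d[0]))%90)
print('screwc',(Q[0]+Q[2])/2)
P=[onz(W,(a*k,b*k),.05) for a,b in((246,226),(304,220),(309,265),(253,275))]
print(np.round(P,4),np.mean(P,0))
for p,z in(((263,270),.03),((312,318),.027),((270,322),.027)):print(onz(W,(p[0]*k,p[1]*k),z))
E
```

```text
noz 2265.0 ((179.49131774902344, 173.69363403320312), (70.40248107910156, 39.99103927612305), 81.25383758544922) [[158, 143], [155, 146], [162, 177], [167, 178], [172, 207], [195, 206], [199, 196], [194, 139]]
tip 120 ((338.6803283691406, 160.88925170898438), (26.165956497192383, 29.391756057739258), 39.99212646484375) 602.5
tip 150 ((338.8037414550781, 161.0989227294922), (24.904640197753906, 27.46023941040039), 45.1700325012207) 535.5
tip 180 ((338.8366394042969, 161.18975830078125), (23.523649215698242, 25.63500213623047), 46.177494049072266) 472.5
[ 0.57032327 -0.03063623  0.169     ] (array([ 0.57004417, -0.03109555,  0.17070326]), np.float64(9.766289505059794e-05))
[[ 0.5059 -0.0166  0.029 ]
 [ 0.5554 -0.0979  0.029 ]
 [ 0.6377 -0.0409  0.029 ]
 [ 0.585   0.0339  0.029 ]]
c [ 0.57023743 -0.03198945  0.029     ] [ 0.57179429 -0.02876106  0.029     ]
0.09516283912560346 31.369728018872394
0.10001905555353827 34.69402079167493
0.091469048727059 35.14316498151604
0.09385045042541396 32.534490228800934
screw 0.07925528468794489 33.16078884425911
screw 0.08073906245196652 32.69366971782456
screwc [ 0.57151527 -0.03010193  0.029     ]
[[ 0.5657 -0.2622  0.05  ]
 [ 0.5599 -0.2078  0.05  ]
 [ 0.6024 -0.2052  0.05  ]
 [ 0.6124 -0.2596  0.05  ]] [ 0.5850963  -0.23372175  0.05      ]
[ 0.61140033 -0.25569262  0.03      ]
[ 0.66265649 -0.20947296  0.027     ]
[ 0.66722971 -0.2535895   0.027     ]
```

Emit:
{"api": "servo_tool", "payload": {
  "increments": [
    [1,2,-30,20,0],
    [1,2,-40,30,0],
    [1,2,-34,30,-3],
    [1,2,-10,20,-1],
    [1,0,0,0,0]
  ]
}}

```text
t: 3.2
tool_pos: [0.5854, -0.2328, 0.2001]
tool_rot: [0.121, -3.136, -0.004]
contact_force: [-0.3, 0.2, -0.5]
opening: 0.0856
grip_force: 0.0
```

Run:
```python
from h import *
o=get_obs();im=get_image('wrist');save('w2',im);np.save('w2.npy',np.r_[o['tool_pos'],o['tool_rot']]);print(o['t'],o['tool_pos'],o['tool_rot'])
save('w2v',cv2.resize(im[60:300,120:440],(800,600),interpolation=cv2.INTER_CUBIC))
```

```text
3.2 [ 0.58538078 -0.2327825   0.20012105] [ 0.12092482 -3.13625561 -0.00403947]
```

View pics/w2v.png

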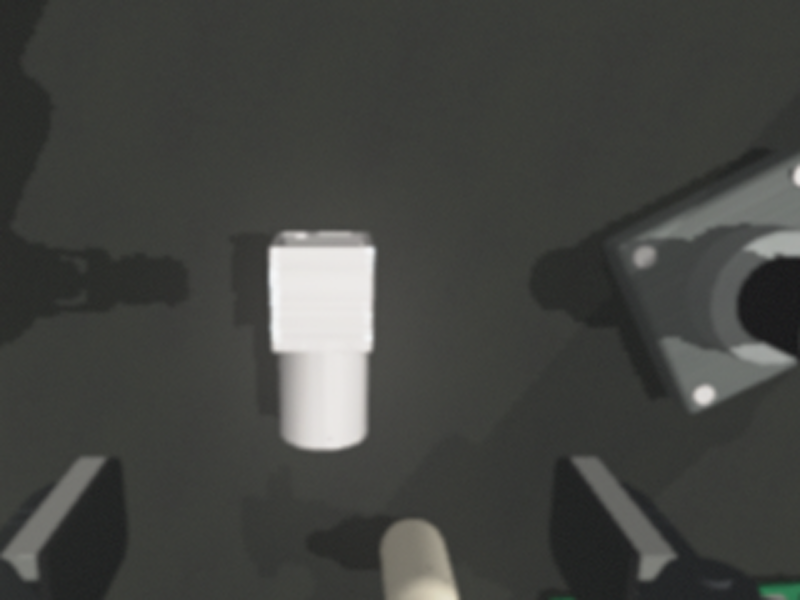

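The close view shows the hood top face at (270,248), (375,248), (373,351), (271,351), and the collar end at (324,445). The nozzle is nearly aligned with the tool.

Run:
```python
from h import *
v=np.load('w2.npy');W=camp(v);S=cam('scene');W1=camp(np.load('w1.npy'))
k=lambda a,b:(120+a*.4-.3,60+b*.4-.3)
px=((270,248),(375,248),(373,351),(271,351))
P=[onz(W,k(*p),.05) for p in px];print(np.round(P,4),np.mean(P,0))
m=[(P[0]+P[1])/2,(P[2]+P[3])/2];d=m[1]-m[0];print('ax',np.degrees(np.arctan2(d[1],d[0])))
for e in((0,1),(3,2)):
    d=P[e[1]]-P[e[0]];print(np.linalg.norm(d),np.degrees(np.arctan2(d[1],d[0]))-90)
C=onz(W,k(324,437),.027);print('collar',C)
# height by two views: hood corners in w1 and w2
for a,b in zip(px,((246,226),(304,220),(309,265),(253,275))): print(tri(W,k(*a),W1,(b[0]*.64,b[1]*.64)))
T=Rn.from_rotvec(v[3:]).as_matrix();c=np.mean(P,0);print('hood in tool mm',1e3*T.T@(c-v[:3]),'collar',1e3*T.T@(C-v[:3]))
```

```text
[[ 0.5657 -0.2639  0.05  ]
 [ 0.5621 -0.2167  0.05  ]
 [ 0.6104 -0.2133  0.05  ]
 [ 0.614  -0.2609  0.05  ]] [ 0.58805517 -0.23870758  0.05      ]
ax 3.78824222164856
0.04726718779542403 4.371168388203145
0.04779401191532385 4.335997324527483
collar [ 0.66545255 -0.23270302  0.027     ]
(array([ 0.56652491, -0.26432487,  0.0439617 ]), np.float64(0.00024986236760547547))
(array([ 0.56447347, -0.21438425,  0.0200791 ]), np.float64(0.0038023902186841018))
(array([ 0.61017246, -0.2104201 ,  0.03397784]), np.float64(0.009969096712634061))
(array([ 0.6137809 , -0.26078737,  0.04772755]), np.float64(0.0018166383858664922))
hood in tool mm [ -2.64593454  -6.51690295 150.09702664] collar [-80.34230897  -6.55125496 172.87158762]
```

Emit:
{"api": "servo_tool", "payload": {
  "increments": [
    [1,4,-3.5,30,0],
    [1,4,-3,40,0],
    [1,0,0,40,0],
    [1,0,0,40,0],
    [1,0,0,25,0],
    [1,0,0,15,0],
    [0.5,0,0,0,0],
    [0.4,0,0,0,0],
    [0.4,0,0,0,0],
    [0.4,0,0,0,0],
    [0.4,0,0,0,0]
  ],
  "force": 20
}}

```text
t: 4.62
tool_pos: [0.5798, -0.2421, 0.0139]
tool_rot: [-0.12, 3.137, -0.002]
contact_force: [-1.2, 1.3, 6.1]
opening: 0.0449
grip_force: 24.1
```

Emit:
{"api": "servo_tool", "payload": {
  "increments": [
    [0.4,0,0,-10,0],
    [0.4,0,0,-15,0],
    [0.4,0,0,-20,0],
    [0.4,0,0,-20,0],
    [0.4,0,0,-20,0],
    [0.4,0,0,-20,0],
    [0.4,0,0,0,0],
    [0.4,0,0,0,0]
  ]
}}

```text
t: 5.62
tool_pos: [0.5784, -0.2414, 0.1165]
tool_rot: [0.121, -3.138, -0.001]
contact_force: [0.1, -0.5, -1.6]
opening: 0.045
grip_force: 23.4
```

Run:
```python
from h import *
a=get_image('side');b=get_image('scene');o=get_obs();print(o['t'],o['tool_pos'],o['wrist_torque'],o['opening'],o['grip_force'])
save('s3',a);save('s3v',np.hstack([cv2.resize(a[120:270,270:420],(400,400)),cv2.resize(b[170:290,120:240],(400,400))]))
```

```text
5.725 [ 0.5779988  -0.24111964  0.11564833] [ 0.02976314  0.0120238  -0.00699079] 0.04504650632364657 23.43719333410263
```

View pics/s3v.png

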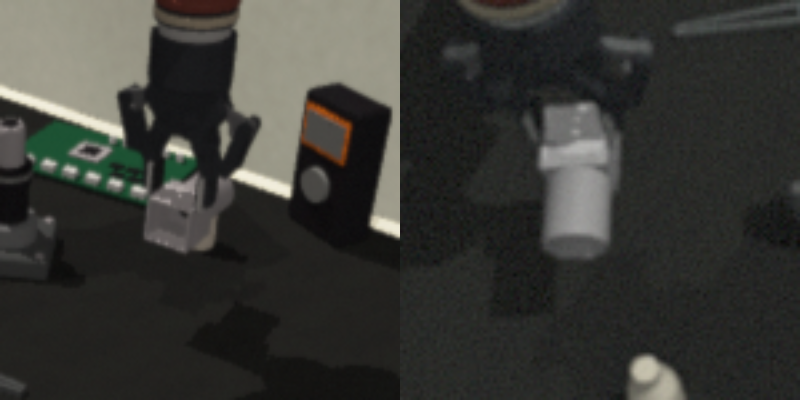

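The 20 N grip holds the nozzle rigid and level: it is still horizontal in both views, with no pivoting. I'll go back down near the mat and see whether a softer jaw target lowers the grip force.

Emit:
{"api": "servo_tool", "payload": {
  "increments": [
    [0.4,0,0,25,0],
    [0.4,0,0,30,0],
    [0.4,0,0,25,0],
    [0.4,0,0,15,0],
    [0.4,0,0,4,0],
    [0.52,0,0,0,0],
    [0.52,0,0,0,0]
  ],
  "force": 20
}}

```text
t: 6.6
tool_pos: [0.5797, -0.2421, 0.0195]
tool_rot: [-0.121, 3.137, -0.002]
contact_force: [-0.2, -0.3, -1.5]
opening: 0.045
grip_force: 23.4
```

Emit:
{"api": "servo_tool", "payload": {
  "increments": [
    [0.53,0,0,0,0],
    [0.53,0,0,0,0]
  ]
}}

```text
t: 6.85
tool_pos: [0.5791, -0.2418, 0.0187]
tool_rot: [-0.121, 3.138, -0.001]
contact_force: [0.2, -0.9, -0.5]
opening: 0.0453
grip_force: 17.6
```

Emit:
{"api": "servo_tool", "payload": {
  "increments": [
    [0.535,0,0,0,0],
    [0.535,0,0,0,0]
  ]
}}

```text
t: 7.1
tool_pos: [0.5788, -0.2416, 0.0181]
tool_rot: [0.121, -3.139, -0.0]
contact_force: [0.3, 0.4, -1.0]
opening: 0.0459
grip_force: 8.8
```

Emit:
{"api": "servo_tool", "payload": {
  "increments": [
    [0.538,0,0,0,0],
    [0.538,-3,0,-5,0],
    [0.538,-5,0,-10,0],
    [0.538,-7,0,-9,0],
    [0.538,-7,0,-9,0],
    [0.538,0,0,0,0]
  ]
}}

```text
t: 7.85
tool_pos: [0.6022, -0.2404, 0.0529]
tool_rot: [-0.121, 3.137, -0.002]
contact_force: [-0.7, 0.1, 0.3]
opening: 0.0458
grip_force: 0.8
```

Run:
```python
from h import *
a=get_image('side');b=get_image('scene');o=get_obs();print(o['t'],o['tool_pos'],o['wrist_torque'],o['opening'],o['grip_force'])
save('s4v',np.hstack([cv2.resize(a[140:260,290:410],(400,400)),cv2.resize(b[170:290,120:240],(400,400))]))
```

```text
7.95 [ 0.60076223 -0.239977    0.05137034] [-0.02353493  0.18127807  0.00691295] 0.04551708079877924 0.8719655312597752
```

View pics/s4v.png

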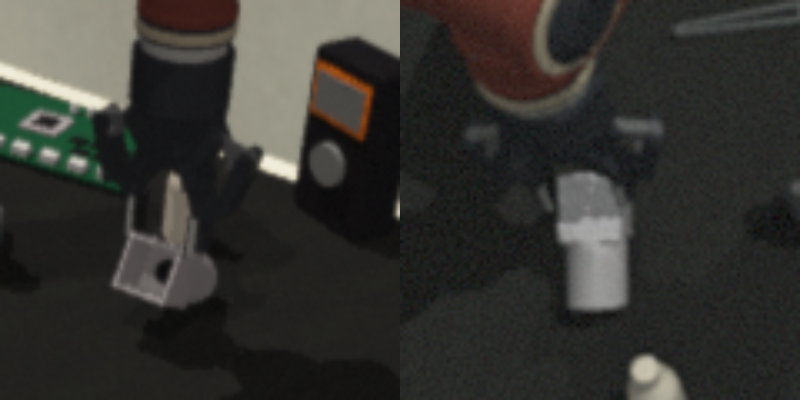

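Emit:
{"api": "servo_tool", "payload": {
  "increments": [
    [0.537,-9,0,-7,0],
    [0.537,-9,0,-7,0],
    [0.537,-10,0,-5,0],
    [0.537,-11,0,-4,0],
    [0.537,-11,0,-2,0],
    [0.537,-11,0,-1,0],
    [0.537,0,0,0,0]
  ]
}}

```text
t: 8.82
tool_pos: [0.6623, -0.2351, 0.077]
tool_rot: [-0.122, 3.139, -0.0]
contact_force: [-0.1, 0.8, -0.8]
opening: 0.046
grip_force: 1.7
```

Run:
```python
from h import *
a=get_image('side');b=get_image('scene');o=get_obs();print(o['t'],o['tool_pos'],o['contact_force'],o['wrist_torque'],o['opening'],o['grip_force'])
save('s5v',np.hstack([cv2.resize(a[120:240,310:430],(400,400)),cv2.resize(b[170:290,120:240],(400,400))]))
```

```text
8.925 [ 0.66134482 -0.23508289  0.0766609 ] [-0.23367434  0.10251051 -0.81506773] [0.02218703 0.01403369 0.0203974 ] 0.04564122860397427 1.6531353816390038
```

View pics/s5v.png

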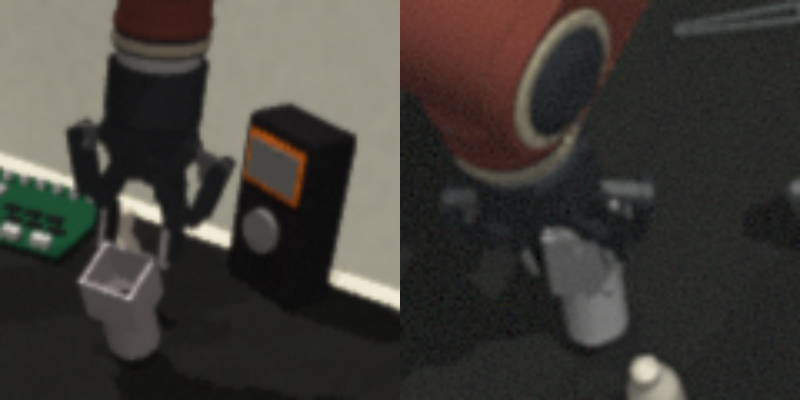

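The nozzle is tilting well: the side view shows the collar down and the hood well past 60°. Next I'll check the bottle clearance and estimate the tilt numerically before the last bit of arc.

Run:
```python
from h import *
S=cam('scene');D=cam('side');W1=camp(np.load('w1.npy'))
print('cap',tri(W1,(337*.64,420*.64),S,(194,280)),tri(S,(194,280),D,(347,186)))
# nozzle tilt in side view: silhouette edge of collar/hood
a=get_image('side');g=a.max(2);R=g[120:240,310:430]
m=((g>70)&(a.max(2).astype(int)-a.min(2)<25)).astype(np.uint8);m[:185]=0
m2=np.zeros_like(m);m2[185:232,328:362]=m[185:232,328:362]
for r in range(192,230,3):
    xs=np.where(m2[r])[0];print(r,xs.min() if len(xs) else None,xs.max() if len(xs) else None,end='; ')
# predicted screen direction of a vertical axis here
p=np.array([.69,-.235,.004]);print(proj(D,p),proj(D,p+[0,0,.1]),get_obs()['tool_pos'])
```

```text
cap (array([ 0.73672882, -0.17585692,  0.10495837]), np.float64(0.00021855805470773041)) (array([ 0.73382209, -0.17914212,  0.09429659]), np.float64(0.002756411418981993))
192 339 359; 195 339 359; 198 337 358; 201 335 356; 204 333 357; 207 335 357; 210 336 356; 213 337 355; 216 341 355; 219 344 356; 222 345 356; 225 345 354; 228 None None; [351.77808054 224.14940786] [355.45843765 194.36522027] [ 0.6611938  -0.23509515  0.07665964]
```

Emit:
{"api": "servo_tool", "payload": {
  "increments": [
    [0.537,-8,0,0,0],
    [0.537,-8,0,1,0],
    [0.537,-7,0,2,0],
    [0.53,0,0,0,0],
    [0.53,0,0,0,0]
  ]
}}

```text
t: 9.6
tool_pos: [0.6844, -0.2334, 0.0739]
tool_rot: [0.121, -3.139, -0.0]
contact_force: [0.2, -0.6, -1.0]
opening: 0.0455
grip_force: 8.5
```

Run:
```python
from h import *
a=get_image('side');b=get_image('scene');o=get_obs();print(o['t'],o['tool_pos'],o['contact_force'],o['wrist_torque'],o['opening'],o['grip_force'])
save('s6v',np.hstack([cv2.resize(a[120:240,310:430],(400,400)),cv2.resize(b[170:290,120:240],(400,400))]))
```

```text
9.7 [ 0.68433499 -0.23346476  0.07406863] [ 0.5170096  -1.0707801  -0.81221918] [-0.029014   -0.02748585 -0.02077196] 0.04537903430916812 8.52238342165947
```

View pics/s6v.png

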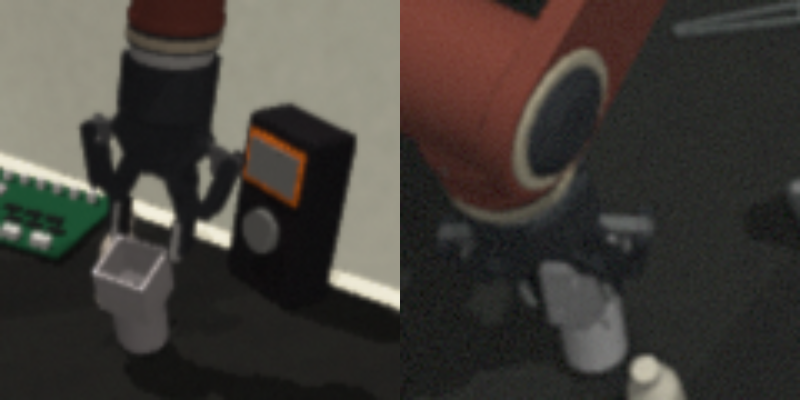

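The nozzle is at about 75° from lying, leaning roughly 15° back towards the robot, with the bottle close by. I'll grip firmly, lift a little, move back clear of the bottle, then set down softly.

Emit:
{"api": "servo_tool", "payload": {
  "increments": [
    [0.4,0,0,0,0],
    [0.4,0,0,0,0],
    [0.4,0,0,-12,0],
    [0.4,15,0,-8,0],
    [0.4,25,0,0,0],
    [0.4,25,0,0,0],
    [0.4,15,0,0,0],
    [0.4,0,0,10,0],
    [0.4,0,0,4,0],
    [0.4,0,0,0,0]
  ],
  "force": 20
}}

```text
t: 10.95
tool_pos: [0.6048, -0.2393, 0.0791]
tool_rot: [0.121, -3.138, -0.001]
contact_force: [0.3, -0.2, -1.4]
opening: 0.0447
grip_force: 20.7
```

Emit:
{"api": "servo_tool", "payload": {
  "increments": [
    [0.4,0,0,2,0],
    [0.4,0,0,2,0],
    [0.4,0,0,0,0]
  ]
}}

```text
t: 11.32
tool_pos: [0.6047, -0.2395, 0.0759]
tool_rot: [0.121, -3.139, -0.0]
contact_force: [-0.5, 0.2, -1.7]
opening: 0.0445
grip_force: 20.7
```

Emit:
{"api": "servo_tool", "payload": {
  "increments": [
    [0.4,0,0,2,0],
    [0.4,0,0,0,0]
  ]
}}

```text
t: 11.58
tool_pos: [0.6046, -0.2395, 0.0739]
tool_rot: [0.121, -3.139, -0.0]
contact_force: [-0.3, 0.4, -0.6]
opening: 0.0446
grip_force: 20.7
```

Emit:
{"api": "servo_tool", "payload": {
  "increments": [
    [0.4,0,0,1.5,0],
    [0.4,0,0,1.5,0],
    [0.4,0,0,0,0]
  ]
}}

```text
t: 11.95
tool_pos: [0.6048, -0.2396, 0.0712]
tool_rot: [-0.121, 3.139, -0.0]
contact_force: [0.3, 0.3, -0.7]
opening: 0.0444
grip_force: 20.7
```

Emit:
{"api": "servo_tool", "payload": {
  "increments": [
    [0.4,0,0,1.5,0],
    [0.4,0,0,1.5,0],
    [0.4,0,0,0,0]
  ]
}}

```text
t: 12.32
tool_pos: [0.6064, -0.2399, 0.0707]
tool_rot: [-0.12, 3.136, -0.002]
contact_force: [-0.4, 1.8, 7.1]
opening: 0.0448
grip_force: 21.4
```

Emit:
{"api": "servo_tool", "payload": {
  "increments": [
    [0.538,0,0,0,0],
    [0.538,0,0,0,0],
    [0.538,-6,0,0,0],
    [0.538,-6,0,0,0],
    [0.538,-6,0,1,0],
    [0.538,-4,0,1,0],
    [0.538,0,0,0,0]
  ]
}}

```text
t: 13.2
tool_pos: [0.6268, -0.2377, 0.0658]
tool_rot: [0.121, -3.139, -0.0]
contact_force: [-0.0, -0.6, -0.1]
opening: 0.0459
grip_force: 1.2
```

```bash
cat > lean.py <<'E'
from h import *
import sys
# nozzle axis in the side view: mask rows, compare with a true vertical
D=cam('side');S=cam('scene');o=get_obs();a=get_image('side');b=get_image('scene')
save(sys.argv[1]+'_side',a);save(sys.argv[1]+'_scene',b);save(sys.argv[1]+'_both',np.hstack([cv2.resize(a[130:250,290:410],(400,400)),cv2.resize(b[170:290,120:240],(400,400))]))
print(o['t'],o['tool_pos'],o['contact_force'],o['opening'],o['grip_force'])
for n,C,im in(('side',D,a),('scene',S,b)):
    p=proj(C,[o['tool_pos'][0],o['tool_pos'][1],.02]).round().astype(int);q=proj(C,[o['tool_pos'][0],o['tool_pos'][1],.104])
    g=im.max(2).astype(int);m=((g>75)&(g-im.min(2)<30)).astype(np.uint8)
    k,l,st,ce=cv2.connectedComponentsWithStats(m)
    i=l[p[1],p[0]];print(n,p,q,st[i],ce[i])
    for r in range(st[i][1],st[i][1]+st[i][3],2):
        xs=np.where(l[r]==i)[0];print((r,int(xs.min()),int(xs.max())),end=' ')
    print()
E
python3 lean.py a7
```

```text
13.2 [ 0.62682615 -0.23773164  0.06575405] [-0.04509607 -0.62266463 -0.09900721] 0.04589154165435588 1.2199479527771473
side [341 229] [343.87597829 202.9677447 ] [326 183  28  56 872] [340.03211009 212.87270642]
(183, 344, 345) (185, 344, 348) (187, 344, 348) (189, 343, 349) (191, 341, 350) (193, 333, 350) (195, 333, 351) (197, 333, 351) (199, 333, 353) (201, 332, 352) (203, 331, 352) (205, 330, 352) (207, 328, 352) (209, 326, 349) (211, 327, 349) (213, 327, 349) (215, 327, 349) (217, 328, 349) (219, 328, 348) (221, 328, 346) (223, 330, 346) (225, 333, 346) (227, 333, 346) (229, 333, 346) (231, 332, 346) (233, 332, 346) (235, 333, 345) (237, 335, 344) 
scene [180 249] [174.42015156 235.03156893] [165 226  25  28 416] [177.14663462 239.96153846]
(226, 166, 169) (228, 165, 175) (230, 165, 176) (232, 166, 180) (234, 166, 184) (236, 167, 185) (238, 168, 187) (240, 168, 188) (242, 169, 188) (244, 173, 189) (246, 174, 189) (248, 174, 189) (250, 175, 188) (252, 176, 186)
```

Nearly upright now. I'll release gently.

Emit:
{"api": "servo_tool", "payload": {
  "increments": [
    [0.545,0,0,0,0],
    [0.555,0,0,0,0],
    [0.57,0,0,0,0],
    [0.6,0,0,0,0],
    [0.7,0,0,0,0],
    [0.85,0,0,0,0],
    [1,0,0,0,0]
  ]
}}

```text
t: 14.18
tool_pos: [0.6267, -0.2379, 0.0661]
tool_rot: [-0.121, 3.139, -0.0]
contact_force: [1.0, -0.6, 0.7]
opening: 0.0852
grip_force: 0.0
```

```bash
python3 lean.py a8
```

```text
14.175 [ 0.62667635 -0.23791291  0.0661385 ] [ 1.01549568 -0.63164331  0.72602411] 0.08517511499004617 0.0
side [341 229] [343.90292848 203.0108991 ] [330 182  24  58 859] [341.59138533 213.45518044]
(182, 345, 345) (184, 344, 347) (186, 344, 349) (188, 344, 349) (190, 342, 349) (192, 341, 350) (194, 340, 351) (196, 340, 351) (198, 339, 351) (200, 338, 351) (202, 334, 351) (204, 331, 353) (206, 331, 353) (208, 331, 353) (210, 331, 352) (212, 330, 352) (214, 330, 352) (216, 330, 351) (218, 330, 351) (220, 330, 349) (222, 334, 348) (224, 334, 347) (226, 332, 347) (228, 332, 347) (230, 332, 347) (232, 332, 347) (234, 332, 346) (236, 333, 346) (238, 336, 344) 
scene [180 249] [174.35544016 234.97318867] [164 226  26  30 480] [176.61458333 239.7125    ]
(226, 166, 167) (228, 165, 178) (230, 165, 186) (232, 165, 187) (234, 165, 187) (236, 165, 184) (238, 164, 183) (240, 164, 183) (242, 166, 188) (244, 167, 188) (246, 168, 189) (248, 169, 189) (250, 174, 189) (252, 176, 188) (254, 179, 185)
```

Emit:
{"api": "servo_tool", "payload": {
  "increments": [
    [1,0,0,-15,0],
    [1,0,0,-30,0],
    [1,0,0,-40,0],
    [1,0,0,-40,0],
    [1,0,0,-35,0],
    [1,0,0,-20,0],
    [1,0,0,0,0],
    [1,0,0,0,0]
  ]
}}

```text
t: 15.28
tool_pos: [0.6259, -0.2375, 0.2441]
tool_rot: [0.121, -3.137, -0.002]
contact_force: [0.1, -1.4, -0.6]
opening: 0.0851
grip_force: 0.0
```

Run:
```python
from h import *
o=get_obs();im=get_image('wrist');save('w9',im);np.save('w9.npy',np.r_[o['tool_pos'],o['tool_rot']]);print(o['t'],o['tool_pos'],o['tool_rot'])
save('w9v',cv2.resize(im[60:300,120:440],(800,600),interpolation=cv2.INTER_CUBIC))
```

```text
15.275 [ 0.62593872 -0.23750781  0.24408584] [ 1.20597400e-01 -3.13669102e+00 -2.26816201e-03]
```

View pics/w9v.png

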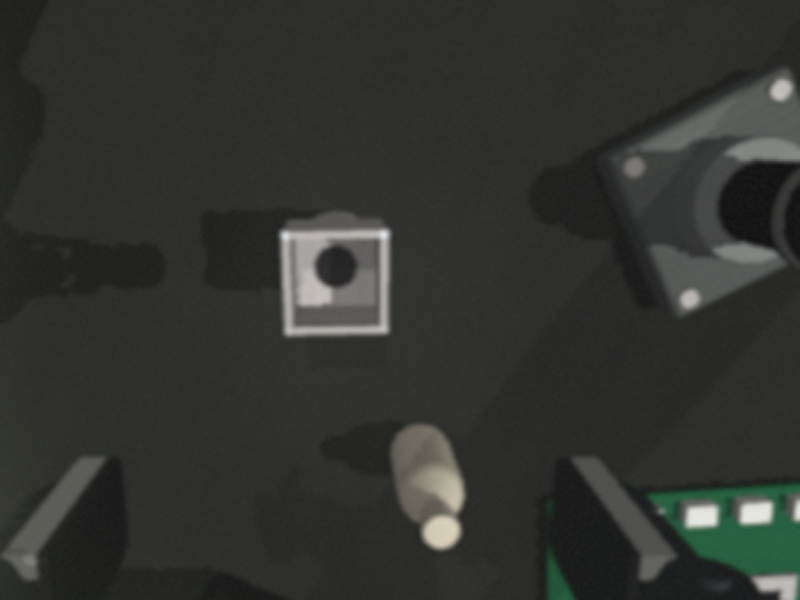

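The nozzle stands upright. Its open hood rim corners are at (281,231), (389,230), (388,332) and (286,334) in the crop.

Run:
```python
from h import *
v=np.load('w9.npy');W=camp(v);im=cv2.imread('pics/w9.png');g=im.max(2)
m=np.zeros_like(g);m[145:200,226:282]=(g[145:200,226:282]>125)*255
c=max(cv2.findContours(m,cv2.RETR_EXTERNAL,cv2.CHAIN_APPROX_NONE)[0],key=cv2.contourArea)
print(cv2.boundingRect(c),cv2.contourArea(c))
k=lambda a,b:(120+a*.4-.3,60+b*.4-.3)
T=Rn.from_rotvec(v[3:]).as_matrix();th=np.degrees(np.arctan2(-T[1,0],-T[0,0]));print('tool heading',th)
for z in(.104,):
    pl=np.array([onz(W,p,z)[:2] for p in c[:,0].astype(float)],np.float32);r=cv2.minAreaRect(pl*1000);print('rect',r)
    P=np.array([onz(W,k(*p),z) for p in((281,231),(389,230),(388,332),(286,334))]);print(np.round(P,4),P.mean(0))
    for i in range(4):
        d=P[(i+1)%4]-P[i];print(np.linalg.norm(d),np.degrees(np.arctan2(d[1],d[0]))%90)
    print('in tool',1e3*T.T@(P.mean(0)-v[:3]),1e3*T.T@(np.r_[np.array(r[0])/1e3,z]-v[:3]))
S=cam('scene');b=cv2.imread('pics/a8_scene.png')
print(get_obs()['q'])
```

```text
(232, 151, 44, 43) 1690.5
tool heading 4.403682411470403
rect ((617.9497680664062, -238.35426330566406), (47.09601974487305, 46.72218322753906), 5.436431884765625)
[[ 0.5971 -0.2636  0.104 ]
 [ 0.5931 -0.2169  0.104 ]
 [ 0.6387 -0.213   0.104 ]
 [ 0.6431 -0.2588  0.104 ]] [ 0.61797881 -0.23807794  0.104     ]
0.0467957983424424 4.9007001563826975
0.04575562907817549 4.941185887702827
0.04599216553979769 5.511143951688169
0.046253222939137126 5.939533957833987
in tool [  7.62632171  -0.17348911 140.10544797] [  7.67649495  -0.44676865 140.10515295]
[-4.73754798e-01  1.37670059e-01  1.45346754e+00 -1.66722174e-05
  1.55427606e+00 -2.12137493e+00]
```

Emit:
{"api": "servo_tool", "payload": {
  "increments": [
    [1,4,-0.3,20,-1],
    [1,3.7,0,30,0],
    [1,0,0,40,0],
    [1,0,0,40,0],
    [1,0,0,34,0],
    [1,0,0,20,0],
    [0.8,0,0,0,0],
    [0.65,0,0,0,0],
    [0.57,0,0,0,0],
    [0.4,0,0,0,0],
    [0.4,0,0,0,0],
    [0.4,0,0,0,0]
  ],
  "force": 40
}}

```text
t: 16.82
tool_pos: [0.6205, -0.2395, 0.0645]
tool_rot: [-0.148, 3.135, -0.003]
contact_force: [0.8, 0.9, 6.5]
opening: 0.0449
grip_force: 41.6
```

```bash
python3 lean.py a10; python3 -c "
from h import *
o=get_obs();T=Rn.from_rotvec(o['tool_rot']).as_matrix();print(o['tool_pos'],np.degrees(np.arctan2(-T[1,0],-T[0,0])),T[:,2])"
```

```text
16.825 [ 0.62052494 -0.23946127  0.0644785 ] [0.82815827 0.91711964 6.50728479] 0.04486683219951246 41.606032848358154
side [340 230] [343.13310285 204.04860857] [330 185  23  55 815] [341.01226994 214.31533742]
(185, 344, 345) (187, 344, 347) (189, 343, 347) (191, 341, 349) (193, 333, 349) (195, 333, 350) (197, 332, 350) (199, 332, 351) (201, 332, 352) (203, 332, 351) (205, 331, 351) (207, 331, 351) (209, 331, 351) (211, 331, 352) (213, 331, 352) (215, 330, 351) (217, 330, 351) (219, 330, 350) (221, 332, 348) (223, 335, 347) (225, 333, 347) (227, 332, 347) (229, 332, 347) (231, 332, 347) (233, 332, 346) (235, 332, 346) (237, 334, 345) (239, 340, 341) 
scene [180 247] [174.11969759 232.66403201] [164 223  26  33 470] [176.6        239.65744681]
(223, 167, 169) (225, 165, 173) (227, 165, 175) (229, 166, 178) (231, 166, 180) (233, 166, 184) (235, 169, 186) (237, 165, 187) (239, 164, 187) (241, 164, 187) (243, 167, 188) (245, 167, 189) (247, 168, 189) (249, 174, 189) (251, 175, 188) (253, 175, 186) (255, 181, 183) 
[ 0.62052132 -0.2394574   0.06449336] 5.406802100880093 [ 0.00354573 -0.00165986 -0.99999234]
```

Emit:
{"api": "servo_tool", "payload": {
  "increments": [
    [0.4,0,0,-10,0],
    [0.4,0,0,-25,0],
    [0.4,0,0,-40,0],
    [0.4,0,0,-40,0],
    [0.4,0,0,-40,0],
    [0.4,0,0,-30,0],
    [0.4,0,0,-15,0],
    [0.4,0,0,0,0],
    [0.4,0,0,0,0]
  ],
  "force": 40
}}

```text
t: 18.05
tool_pos: [0.6182, -0.2384, 0.2598]
tool_rot: [0.148, -3.135, -0.003]
contact_force: [-0.2, 1.0, -0.6]
opening: 0.0446
grip_force: 41.1
```

```bash
cat > rim.py <<'E'
from h import *
import sys
o=get_obs();im=get_image('wrist');save(sys.argv[1],im);v=np.r_[o['tool_pos'],o['tool_rot']];W=camp(v)
T=Rn.from_rotvec(v[3:]).as_matrix();th=np.degrees(np.arctan2(-T[1,0],-T[0,0]));print(o['t'],o['tool_pos'],'head',th,'grip',o['grip_force'],o['opening'])
zr=v[2]+.0395;g=im.max(2)
# predicted rim corners if perfectly centred
for s in((23,-23),(23,23),(-23,23),(-23,-23)): print(proj(W,v[:3]+T@np.array([s[0]/1e3,s[1]/1e3,-.0395])).round(1),end=' ')
print()
for th_ in(110,140,170):
    m=np.zeros_like(g);m[190:330,150:360]=(g[190:330,150:360]>th_)*255
    cs=sorted(cv2.findContours(m,cv2.RETR_EXTERNAL,cv2.CHAIN_APPROX_NONE)[0],key=cv2.contourArea)[::-1][:2]
    for c in cs:
        pl=np.array([(T.T@(onz(W,p,zr)-v[:3]))[:2] for p in c[:,0].astype(float)],np.float32)*1e3
        print(th_,cv2.boundingRect(c),cv2.contourArea(c),'tool frame',cv2.minAreaRect(pl))
E
python3 rim.py w11
```

```text
18.05 [ 0.61820826 -0.2384405   0.25978593] head 5.4028172078612595 grip 41.07885539531708 0.04464630668302334
[206.7 213.8] [301.1 213.7] [297.3 295.5] [210.8 295.6] 
110 (208, 209, 95, 29) 765.0 tool frame ((18.062984466552734, 0.5540370941162109), (14.715253829956055, 46.211456298828125), 0.07132535427808762)
110 (226, 226, 48, 24) 436.0 tool frame ((9.597768783569336, -2.198788642883301), (12.104363441467285, 23.221036911010742), 5.801460266113281)
140 (209, 210, 94, 26) 590.5 tool frame ((18.353900909423828, 0.6912593841552734), (13.125018119812012, 45.504638671875), 0.09017962962388992)
140 (213, 279, 85, 13) 214.0 tool frame ((-17.09511947631836, 0.43981361389160156), (44.32455062866211, 6.620227336883545), 88.01603698730469)
170 (209, 211, 93, 24) 263.0 tool frame ((18.366580963134766, 0.5248680114746094), (12.074581146240234, 44.9079704284668), 0.08939090371131897)
170 (231, 242, 19, 6) 51.0 tool frame ((6.6376543045043945, -7.033249378204346), (2.7442026138305664, 9.075284957885742), 0.09922592341899872)
```

Run:
```python
from h import *
def yaw(f,pts,box=None):
    W=camp(np.load(f+'.npy'));im=cv2.imread(f'pics/{f}.png');g=im.max(2);Q=[]
    for a,b in pts:
        a,b=int(a),int(b);m=g[b-6:b+7,a-6:a+7].astype(float);m=np.clip(m-140,0,None)
        yy,xx=np.mgrid[b-6:b+7,a-6:a+7];Q.append(onz(W,((m*xx).sum()/m.sum(),(m*yy).sum()/m.sum()),.029))
    return Q
k=lambda a,b:(120+a*.4,60+b*.4)
for f,p in(('w1',[(434*.64,218*.64),(475*.64,286*.64),(505*.64,172*.64)]),('w9',[k(634,166),k(690,298),k(781,90)]),('w2',[k(643,256),k(704,395)])):
    Q=yaw(f,p)
    for i in range(1,len(Q)):
        d=Q[i]-Q[0];print(f,np.linalg.norm(d),np.degrees(np.arctan2(d[1],d[0]))%90)
    if len(Q)>2: print('centre',(Q[1]+Q[2])/2)
```

```text
w1 0.08042098025435365 32.76143933516033
w1 0.08062557701457064 32.99172301458873
centre [ 0.57136107 -0.03057936  0.029     ]
w9 nan nan
w9 nan nan
centre [ 0.57103917 -0.02979752  0.029     ]
w2 0.08132051159124977 33.31252515107712<stdin>:6: RuntimeWarning: invalid value encountered in scalar divide
```

Emit:
{"api": "servo_tool", "payload": {
  "increments": [
    [0.4,0,0,0,-9.2],
    [0.4,0,0,0,-9.2],
    [0.4,0,0,0,-9.2],
    [0.4,-6,16,0,0],
    [0.4,-12,32,0,0],
    [0.4,-15,40,0,0],
    [0.4,-15,40,0,0],
    [0.4,-13,34,0,0],
    [0.4,-10,26,0,0],
    [0.4,-4.6,12.2,0,0],
    [0.4,0,0,0,0],
    [0.4,0,0,0,0]
  ],
  "force": 40
}}

```text
t: 19.6
tool_pos: [0.5734, -0.0304, 0.2619]
tool_rot: [0.89, -3.012, 0.0]
contact_force: [-0.3, -0.1, -1.8]
opening: 0.0446
grip_force: 41.2
```

```bash
cat > fit.py <<'E'
from h import *
S=cam('scene');D=cam('side');o=get_obs();T=Rn.from_rotvec(o['tool_rot']).as_matrix()
print(o['t'],o['tool_pos'],'head',np.degrees(np.arctan2(-T[1,0],-T[0,0])),o['contact_force'],o['q'][5])
z=o['tool_pos'][2]-.0605
for n,C in(('scene',S),('side',D)):
    im=get_image(n);save('fit_'+n,im);g=im.max(2).astype(int)
    c=T@np.array([.0025,0,0]);X=o['tool_pos']+c
    for lab,zz in(('collar',z+.02),('barrel',.158),('black',.135)):
        p=proj(C,[X[0],X[1],zz]);r=int(round(p[1]));row=g[r,int(p[0])-22:int(p[0])+23]
        print(n,lab,p.round(1),r,int(p[0])-22,row.tolist())
E
python3 fit.py
```

```text
19.6 [ 0.5734152  -0.03042637  0.26187821] head 32.92770428562245 [-0.29816193 -0.0578508  -1.75208929] -2.3278690688851986
scene collar [260.9 192. ] 192 238 [38, 44, 45, 44, 44, 35, 38, 48, 42, 45, 40, 40, 53, 57, 72, 68, 74, 73, 74, 79, 89, 92, 95, 92, 88, 94, 91, 91, 85, 88, 94, 92, 88, 77, 51, 38, 42, 41, 43, 40, 45, 43, 50, 42, 39]
scene barrel [260.4 206.5] 207 238 [39, 46, 42, 45, 36, 46, 39, 40, 40, 40, 42, 47, 47, 48, 45, 52, 74, 78, 79, 75, 60, 42, 40, 56, 78, 107, 133, 138, 124, 100, 58, 40, 43, 43, 38, 43, 38, 43, 41, 39, 43, 39, 47, 41, 45]
scene black [260.2 211.4] 211 238 [40, 44, 38, 45, 40, 42, 43, 44, 41, 41, 46, 37, 42, 29, 32, 54, 70, 77, 78, 76, 78, 79, 84, 86, 88, 89, 96, 101, 100, 84, 51, 34, 46, 43, 42, 45, 43, 42, 39, 47, 41, 44, 38, 42, 46]
side collar [273.8 149.1] 149 251 [46, 85, 135, 150, 152, 166, 222, 225, 224, 224, 226, 206, 191, 181, 161, 109, 98, 97, 93, 95, 96, 96, 96, 95, 95, 94, 93, 90, 85, 78, 89, 153, 159, 159, 160, 162, 162, 161, 160, 160, 159, 159, 159, 159, 158]
side barrel [273.7 169.7] 170 251 [67, 64, 63, 64, 65, 64, 61, 60, 58, 56, 56, 54, 43, 40, 40, 44, 52, 102, 105, 101, 102, 101, 102, 102, 101, 97, 92, 82, 61, 39, 43, 51, 64, 78, 81, 82, 82, 82, 81, 82, 81, 81, 82, 81, 81]
side black [273.6 176.8] 177 251 [35, 36, 35, 29, 31, 68, 138, 167, 196, 206, 212, 210, 216, 215, 215, 207, 171, 113, 99, 97, 98, 99, 99, 99, 97, 94, 88, 78, 70, 87, 103, 92, 80, 78, 79, 71, 71, 70, 70, 71, 71, 70, 69, 72, 86]
```

Both views agree that the collar is centred over the barrel to within about 1 mm. I'll lower it gently and watch the force.

Emit:
{"api": "servo_tool", "payload": {
  "increments": [
    [0.4,0,0.8,8,0],
    [0.4,0,0,10,0],
    [0.4,0,0,8,0],
    [0.4,0,0,4,0],
    [0.4,0,0,3,0],
    [0.4,0,0,3,0],
    [0.4,0,0,3,0],
    [0.4,0,0,0,0]
  ],
  "force": 40
}}

```text
t: 20.7
tool_pos: [0.5729, -0.0291, 0.2229]
tool_rot: [0.892, -3.012, 0.0]
contact_force: [0.3, 0.1, -1.5]
opening: 0.0444
grip_force: 41.2
```

Emit:
{"api": "servo_tool", "payload": {
  "increments": [
    [0.4,0,0,3,0],
    [0.4,0,0,3,0],
    [0.4,0,0,0,0]
  ]
}}

```text
t: 21.08
tool_pos: [0.5728, -0.0292, 0.2167]
tool_rot: [0.892, -3.012, 0.0]
contact_force: [-0.1, -0.3, -1.3]
opening: 0.0444
grip_force: 41.1
```

Emit:
{"api": "servo_tool", "payload": {
  "increments": [
    [0.4,0,0,4,0],
    [0.4,0,0,5,0],
    [0.4,0,0,5,0],
    [0.4,0,0,5,0],
    [0.4,0,0,4,0],
    [0.4,0,0,3,0],
    [0.4,0,0,2,0],
    [0.4,0,0,0,0]
  ]
}}

```text
t: 22.08
tool_pos: [0.5729, -0.0291, 0.1889]
tool_rot: [0.892, -3.012, -0.0]
contact_force: [1.7, -0.5, 0.1]
opening: 0.0448
grip_force: 41.1
```

Emit:
{"api": "servo_tool", "payload": {
  "increments": [
    [0.4,0,0,1.5,0],
    [0.4,0,0,1,0],
    [0.4,0,0,1,0],
    [0.4,0,0,0,0]
  ]
}}

```text
t: 22.58
tool_pos: [0.5729, -0.0291, 0.1855]
tool_rot: [0.892, -3.012, 0.0]
contact_force: [-0.2, -0.7, -2.3]
opening: 0.0445
grip_force: 41.2
```

Emit:
{"api": "servo_tool", "payload": {
  "increments": [
    [0.4,0,0,1,0],
    [0.4,0,0,1,0],
    [0.4,0,0,0,0]
  ]
}}

```text
t: 22.95
tool_pos: [0.5732, -0.029, 0.1845]
tool_rot: [-0.892, 3.011, -0.0]
contact_force: [-0.4, -0.6, 4.5]
opening: 0.0447
grip_force: 41.7
```

Emit:
{"api": "servo_tool", "payload": {
  "increments": [
    [0.4,0,0,1,0],
    [0.4,0,0,1,0],
    [0.4,0,0,0,0]
  ]
}}

```text
t: 23.32
tool_pos: [0.5736, -0.0289, 0.1845]
tool_rot: [-0.892, 3.01, -0.001]
contact_force: [-3.7, 0.6, 11.1]
opening: 0.0445
grip_force: 42.4
```

Contact at TCP z 0.1845, exactly the height expected for home, with the force rising as I press. I'll ease off and release.

Emit:
{"api": "servo_tool", "payload": {
  "increments": [
    [0.4,0,0,-1.5,0],
    [0.4,0,0,0,0],
    [0.53,0,0,0,0],
    [0.545,0,0,0,0],
    [0.58,0,0,0,0],
    [0.7,0,0,0,0],
    [0.9,0,0,0,0],
    [1,0,0,0,0],
    [1,0,0,0,0]
  ],
  "force": 20
}}

```text
t: 24.45
tool_pos: [0.573, -0.0291, 0.1831]
tool_rot: [-0.892, 3.012, -0.0]
contact_force: [-0.0, -0.3, -0.7]
opening: 0.0857
grip_force: 0.0
```

Emit:
{"api": "servo_tool", "payload": {
  "increments": [
    [1,0,0,-15,0],
    [1,0,0,-30,0],
    [1,0,0,-40,0],
    [1,0,0,-40,0],
    [1,0,0,-20,0],
    [1,0,0,0,0]
  ]
}}

```text
t: 25.2
tool_pos: [0.5737, -0.0292, 0.3303]
tool_rot: [-0.891, 3.009, -0.003]
contact_force: [1.0, -0.2, -0.3]
opening: 0.0851
grip_force: 0.0
```

Run:
```python
from h import *
o=get_obs();v=np.r_[o['tool_pos'],o['tool_rot']];im=get_image('wrist');save('end_w',im);W=camp(v);g=im.max(2)
T=Rn.from_rotvec(v[3:]).as_matrix();print(o['t'],o['tool_pos'],o['contact_force'],np.degrees(np.arctan2(-T[1,0],-T[0,0])))
z=.224;p=proj(W,[.5708,-.0305,z]).astype(int);print(p)
for th in(110,130,160):
    m=np.zeros_like(g);s=45;m[p[1]-s:p[1]+s,p[0]-s:p[0]+s]=(g[p[1]-s:p[1]+s,p[0]-s:p[0]+s]>th)*255
    c=max(cv2.findContours(m,0,cv2.CHAIN_APPROX_NONE)[0],key=cv2.contourArea)
    print(th,cv2.minAreaRect(np.array([onz(W,q,z)[:2]*1e3 for q in c[:,0].astype(float)],np.float32)))
# side view: rim top and shoulder gap
D=cam('side');a=get_image('side');save('end_side',a);ga=a.max(2)
for zz in(.224,.174,.124,.115): print(zz,proj(D,[.5708,-.0305,zz]).round(1))
print(ga[125:205,274].tolist());print(ga[125:205,270].tolist())
```

```text
25.2 [ 0.57369216 -0.02921153  0.33032938] [ 0.97118086 -0.15436917 -0.30248932] 33.00419642932742
[255 183]
110 ((570.8853759765625, -30.222557067871094), (47.05093002319336, 54.60249328613281), 33.030029296875)
130 ((571.2874145507812, -29.944564819335938), (46.07372283935547, 52.6430549621582), 33.0300407409668)
160 ((571.4784545898438, -30.292339324951172), (45.10602569580078, 51.58274841308594), 34.44594955444336)
0.224 [273.3 148.2]
0.174 [273.2 164.5]
0.124 [273.2 180.1]
0.115 [273.1 182.9]
[156, 156, 155, 155, 155, 156, 156, 157, 158, 158, 158, 157, 157, 157, 157, 158, 157, 157, 158, 159, 151, 107, 99, 98, 100, 111, 125, 98, 99, 98, 100, 101, 101, 100, 98, 98, 100, 98, 97, 98, 97, 98, 95, 88, 95, 95, 96, 96, 96, 96, 95, 94, 95, 96, 96, 96, 95, 90, 68, 27, 19, 39, 66, 60, 23, 16, 15, 16, 15, 15, 15, 16, 15, 14, 15, 14, 16, 16, 22, 44]
[157, 157, 157, 156, 157, 155, 155, 157, 156, 156, 157, 157, 157, 157, 156, 155, 155, 157, 157, 157, 142, 105, 99, 98, 101, 111, 126, 103, 98, 98, 100, 101, 101, 100, 99, 98, 99, 97, 97, 98, 98, 100, 97, 93, 94, 95, 95, 96, 96, 95, 95, 96, 96, 96, 97, 97, 96, 89, 55, 25, 25, 48, 63, 48, 22, 13, 15, 14, 13, 17, 17, 14, 16, 13, 17, 15, 16, 17, 41, 85]
```

The hood sits at (571, -30) mm with yaw 33.0°, matching the foot. The side view shows the collar straight onto the black shoulder, and the robot is clear, so I'm handing the job in.

```bash
python3 -c "
from station import finish_job
print(finish_job())"
```

```text
the job is handed in; nothing more can be done
None
```

I stood the nozzle on its collar and let go. Then I took it by the hood from above, held it until it was home on the shoulder, squared it to the foot (33°) and released it; the job was handed in at about 25 s.

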